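# Reset the slide stop of the strip gauge

## Task

Set the strip gauge's slide stop to the length marked with the green clip: take it by its red knob, lift it clear of the notches it sits in, carry it upright along the gauge and lower it into the pair of notches beside the green clip. Leave it fully home in both notches, and let go.

Things in the scene. Friction and masses are not known exactly. Their poses are not given: they have to be found in the camera images.
- stop_knob (a point): Centre of the slide stop's red knob (26 x 22 x 32 mm in x, y, z; free space round it). Below it a 6 mm neck, an aluminium cross key (74 x 18 x 16 mm) whose underside is 38 mm under this point, and a 22 x 14 mm tongue hanging 11 mm lower. x lies along the key (across the rails), y along the rails, z up. Loose, 0.13 kg; starts seated upright in the one notch pair of four that has no clip.
- green_notch (a point): Middle of the notch pair beside the green clip, half-way between the rails, at notch floor height; axes as the gauge's. With the stop fully home, its knob's centre is 38 mm straight above. The clip (22 mm wide, low, on the ledge along the robot's side of the gauge) lies 46 mm from here along -x. Yellow and blue clips of the same shape mark two other, wrong pairs.
- gauge: Fixed wooden strip gauge, base 96 x 240 mm, two notched rails (10 mm thick, 38 mm apart inside). Origin at bench level amid the notches; x across the rails, away from the robot; y along them; z up. Notch pairs at y = -78, -26, 26, 78 mm, 26 mm long at the floor (4 mm play each side of the key), flaring to 36 at the top. Floors at z = 36 mm, rail tops at 50: the key must rise over 14 mm to pass.

How it is judged:
By the outcome, as a careful person would: the job done as asked, in the order asked, and still so for the second after the job is handed in, with the robot touching nothing.
It also fails if it takes over 32 s, if anything falls off the work surface, if the arm or the gripper's body presses on something with over 40 N, if the wrist force passes 120 N, or if a joint passes its speed limit or range.

## Robot

A 6-joint arm with a two-finger parallel gripper is mounted at the origin on a cart in front of the work surface, level with it; the furniture and walls round the work are solid. World frame = base frame: x ahead of the robot, y to its left, z up, the work surface at z = 0. Lengths are in mm, angles in rad, forces in N, time in s.
With the tool pointing down it reaches from about 350 to 775 mm from the base axis. Payload 7.3 kg.
Tool frame: the origin (TCP) lies midway between the tips of the shut fingers; the grasp point (between the pads) lies 19 mm behind it; x points along the fingers, y is the direction in which the jaws open and shut, and the axes are right-handed (so a half turn about x gives the same grasp; the last joint's range is limited). The gripper opens to 92 mm and grips with 3 to 60 N. Pads are 19 mm wide; open, the fingers measure 130 mm over their backs; the gripper's body (75 mm by 190 mm) begins 47 mm behind the grasp point.
Start: joints at [1.068, 0.342, 1.524, -0, 1.275, -0.146], TCP at [183.357, 491.96, 226.741] pointing down, gripper open.
Joint ranges: [-2.53, 2.53], [-0.77, 2.02], [0.04, 2.7], [-1, 4.14], [0.28, 2.66], [-3.11, 3.11]. Speed limits (rad/s): [2.57, 2.57, 3.14, 3.14, 3.14, 3.14].

## Interface

Orientations are given as [roll, pitch, yaw] about the fixed x, y, z axes, in that order (R = Rz(yaw) Ry(pitch) Rx(roll)).
In Python, from plant import bot gives the robot as it stands. The module is installed in compiled form; this text tells all that it offers.
- The arm moves only by the shell command python3 -m handwheel 'ROWS' [OPENING]. ROWS is JSON, a list that holds one entry, the list of rows, each a list of 4 numbers: the shift along the tool's x, y, z in cm, then the turn about the tool's x in rad. A call has 1 to 8 rows; each row shifts and turns the commanded pose from where the row before left it, along the tool's axes as they then stand; what a row does not reach is not made up. A row lasts 1/12 s, in which the tool goes at most 41.7 mm and 7.16 degrees, less where a joint would pass 70% of its speed; a pose out of reach is approached as far as the arm can. A call is refused whole if a number of a shift passes 4.17 or a number of a turn 0.125, either way. A call with a gripper value outside its range is refused whole. OPENING is the opening, from 0 (shut) to 1 (fully open), set as the call begins (- or left out, the last holds). The fingers move at their own pace and stop on an object; the grip force is fixed at half the most. Time passes only in rows, so rows that do not move let the fingers close. It gives the time, the measured TCP pose, the force and the opening at its end, in the units of the state.
- bot.get_obs(): the state, without advancing time (a new reading comes with each control period).
- bot.capture(name): name is "scene" or "top" or "wrist"; returns (picture, depth): 480x640x3 uint8, red, green, blue; 480x640 float32, mm along the optical axis (not along the pixel's ray), 0 where there is no reading.
- bot.camera_model(name): a dict with "fx", "fy", "cx", "cy" (pixels), "position" and "rotation" of the camera in the world. Camera axes: x right, y down, z forward; pixel columns grow to the right and rows downward; lengths in mm; the calibration is good to about 2 mm. A picture is of the moment at which its call begins: read the wrist's pose just before it. camera_model takes no time and is no camera call; for the wrist camera it gives the pose at the moment of the call.
- bot.close_job(): hands the job in, once; it reports no verdict.
Trained networks look in the newest picture that a camera, given by its name, has taken for a name from the list of things; names that differ only in an ending like _2 or _b are one class to them, and where a whole thing is asked for, a point or a joint stands for the part that bears it (a point fixed in the world has none). Each returns a list of dicts, best first, with "conf" (0 to 1); they miss things now and then, are a little off and sometimes report something else, mostly with a low value. They report only what shows in the picture. A call takes as long as a camera call.
- bot.find_in(camera, label): "bbox" ([left, top, width, height] in pixels, round what is visible of it).
- bot.spot_point(camera, label): "point" ([column, row] in pixels: a listed point, or the origin of a listed thing).
The state is a dict: "time": time; "joint_positions": joint angles; "dq": joint speeds; "tau": joint torques, N m; "tool_pos": TCP position; "tcp_rot": TCP orientation; "contact_force": force on the tool from outside, world axes, zero at the start; "moment": the same for the moment, N m; "grip_width": finger opening in mm.
Only numpy, scipy, OpenCV 4.12 (cv2) and the standard library are available. Lean on these libraries where they do the work, as an engineer would, in place of code of your own. Each camera call takes 0.05 s, during which the arm holds its last target.

## Working session

There is one attempt and no reset: what is moved stays moved. The work goes in short steps, Python scripts to look and compute and a shell command to move; the robot and the scene stay as the last step left them, time stands still between calls to the robot, and variables do not carry over. Pictures are saved under pics/ and viewed, and the job is handed in when it is done.

```bash
mkdir -p pics; cat > h.py <<'E'
import numpy as np,cv2
from plant import bot
def snap(c,n):
    m=bot.camera_model(c); p,d=bot.capture(c); cv2.imwrite(f'pics/{n}.png',p[:,:,::-1]); np.savez(f'pics/{n}.npz',p=p,d=d,**{k:np.array(v) for k,v in m.items()})
    return p,d,m
def w(m,u,v,d):
    R=np.array(m['rotation']);R=R if R.shape==(3,3) else None
    return R@np.array([(u-m['cx'])/m['fx']*d,(v-m['cy'])/m['fy']*d,d])+np.array(m['position'])
E
python3 - <<'E'
from h import *
print(bot.get_obs())
for c in ['top','scene']:
    p,d,m=snap(c,c+'1'); print(c,m)
    for l in ['stop_knob','green_notch','gauge']:
        r=bot.spot_point(c,l)[:2]
        for q in r:
            u,v=q['point']; z=d[int(v),int(u)]; print(l,q,z,w(m,u,v,z))
E
```

```text
{'time': 0.0, 'joint_positions': array([ 1.06797451e+00,  3.42654566e-01,  1.52500540e+00,  1.40979074e-05,
        1.27542033e+00, -1.45996813e-01]), 'dq': array([-0.00098687,  0.00010011,  0.00030263, -0.00032077,  0.0015935 ,
       -0.00013878]), 'tau': array([ 8.20058231e-04, -4.31232941e+01, -2.44225770e+01,  7.20080500e-02,
        5.57054719e-02, -9.75251965e-05]), 'tool_pos': array([183.15754502, 491.5786077 , 226.08440289]), 'tcp_rot': array([-1.72585507,  1.56930863, -2.08268419]), 'contact_force': array([-0.95300611,  0.39338836, -0.24461104]), 'moment': array([ 0.02573969,  0.02017675, -0.06342499]), 'grip_width': 91.69134908191575}
top {'fx': 535.8067294232824, 'fy': 535.8067294232824, 'cx': 319.8422591992316, 'cy': 242.17094905838226, 'position': array([395.94210923, 292.29659137, 900.06967302]), 'rotation': array([-2.9419025 , -0.01250711, -1.57775337])}Traceback (most recent call last):
  File "<stdin>", line 8, in <module>
  File "h.py", line 8, in w
    return R@np.array([(u-m['cx'])/m['fx']*d,(v-m['cy'])/m['fy']*d,d])+np.array(m['position'])
           ~^~~~~~~~~~~~~~~~~~~~~~~~~~~~~~~~~~~~~~~~~~~~~~~~~~~~~~~~~~
ValueError: matmul: Input operand 0 does not have enough dimensions (has 0, gufunc core with signature (n?,k),(k,m?)->(n?,m?) requires 1)
```

```bash
sed -i "s/R=np.array(m\['rotation'\]).*/R=Rot.from_euler('xyz',m['rotation']).as_matrix()/; 1a from scipy.spatial.transform import Rotation as Rot" h.py
python3 - <<'E'
from h import *
o=bot.get_obs();print(o['time'],Rot.from_euler('xyz',o['tcp_rot']).as_matrix().round(3))
for c in ['top','scene']:
    p,d,m=snap(c,c+'2'); print(c,m['position'],m['rotation'])
    for l in ['stop_knob','green_notch','gauge']:
        r=bot.spot_point(c,l)[:2]
        for q in r:
            u,v=q['point']; z=d[int(v),int(u)]; print(l,q,z,w(m,u,v,z).round(1))
E
```

```text
0.1 [[-0.001  0.349  0.937]
 [-0.001  0.937 -0.349]
 [-1.    -0.001 -0.   ]]
top [395.94210923 292.29659137 900.06967302] [-2.9419025  -0.01250711 -1.57775337]
stop_knob {'point': [307.8, 263.9], 'conf': 0.76} 820.98083 [526.2 299.7  88.6]
gauge {'point': [324.8, 261.5], 'conf': 0.96} 888.31604 [540.6 272.1  23.2]
scene [  75.6168416  -130.38888961  646.48765675] [-2.31051313  0.01479884 -0.87083731]
stop_knob {'point': [300.7, 243.1], 'conf': 0.73} 830.19995 [522.9 292.4  88.7]
gauge {'point': [318.5, 282.3], 'conf': 0.58} 845.40045 [518.5 257.8  37.6]
```

View pics/top2.png

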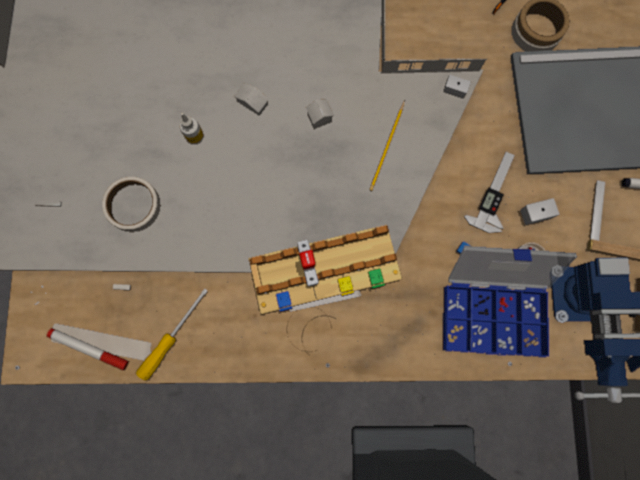

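View pics/scene2.png

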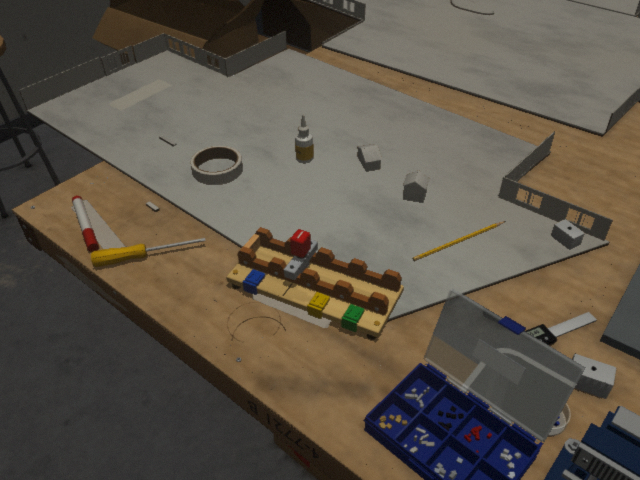

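The top view shows the red knob at (307,260), and the blue, yellow and green clips at (284,300), (345,285) and (376,278). The stop is in the pair between blue and yellow, and green is at the far -y end, so the carry is 104 mm. Next I'll measure the yaw and positions precisely from colour.

```bash
cat > meas.py <<'E'
from h import *
def blobs(n,box,view=None):
    f=np.load(f'pics/{n}.npz'); m={k:f[k] for k in ['fx','fy','cx','cy','position','rotation']}
    p,d=f['p'],f['d']; hsv=cv2.cvtColor(p,cv2.COLOR_RGB2HSV); H,S,V=[hsv[:,:,i].astype(int) for i in range(3)]
    x0,y0,x1,y1=box; M=np.zeros(H.shape,bool); M[y0:y1,x0:x1]=1
    out={}
    for c,k in {'red':((H<6)|(H>174))&(S>160)&(V>70),'green':(abs(H-68)<16)&(S>150),'blue':(abs(H-112)<12)&(S>150),'yellow':(abs(H-27)<4)&(S>200)&(V>150)}.items():
        n_,lab,st,ce=cv2.connectedComponentsWithStats((k&M).astype(np.uint8))
        if n_<2: continue
        i=1+np.argmax(st[1:,4]); v,u=np.where(lab==i)
        P=np.array([w(m,a,b,d[b,a]) for a,b in zip(u,v) if d[b,a]>0])
        zt=np.percentile(P[:,2],90); T=P[P[:,2]>zt-3]
        r=cv2.minAreaRect(T[:,:2].astype(np.float32))
        out[c]=T.mean(0); print(c,st[i],'mean top',T.mean(0).round(1),'mid',(np.array(r[0])).round(1),'rect',np.round(r[1],1),round(r[2],1),'ztop',zt.round(1))
    return out
E
python3 - <<'E'
from meas import *
for n,b in [('top2',(240,215,410,325)),('scene2',(215,215,415,350))]:
    print(n);o=blobs(n,b)
    g=o['green'];bl=o['blue'];v=bl-g;print('len',np.linalg.norm(v[:2]),'ydir angle',np.degrees(np.arctan2(v[1],v[0])))
    y=v[:2]/np.linalg.norm(v[:2]);x=np.array([y[1],-y[0]])
    print('knob rel green (x,y):',(o['red']-g)[:2]@x,(o['red']-g)[:2]@y)
    im=cv2.imread(f'pics/{n}.png')[b[1]:b[3],b[0]:b[2]];cv2.imwrite(f'pics/{n}_z.png',cv2.resize(im,None,fx=4,fy=4,interpolation=cv2.INTER_CUBIC))
E
```

```text
top2
red [300 250  15  18 169] mean top [534.3 301.1  89.6] mid [534.6 301.1] rect [24.4 19.4] 13.5 ztop 90.7
green [369 270  14  14 142] mean top [514.3 189.4  28.6] mid [514.8 188.9] rect [20.5 18.1] 14.8 ztop 29.8
blue [277 292  13  15 148] mean top [477.9 340.3  28.6] mid [478.4 340.2] rect [21.2 18.1] 14.4 ztop 29.8
yellow [338 276  15  16 168] mean top [503.  239.5  28.4] mid [502.9 239.6] rect [22.3 20.1] 12.8 ztop 29.8
len 155.27366343740016 ydir angle 103.56236379034887
knob rel green (x,y): 45.61397772654295 103.97786627347955
scene2
red [291 229  19  15 164] mean top [531.5 301.2  91. ] mid [532.2 302.1] rect [23.8 20.3] 19.2 ztop 92.2
green [342 304  22  20 243] mean top [510.4 189.9  29.3] mid [509.8 189.9] rect [30.1 20. ] 12.0 ztop 30.7
blue [244 270  20  17 195] mean top [473.7 341.2  29.4] mid [473.4 341. ] rect [28.6 20.9] 15.3 ztop 30.7
yellow [311 293  17  13  89] mean top [501.  242.4  29.4] mid [500.6 241.9] rect [20.5 17.7] 14.5 ztop 30.6
len 155.69992251549726 ydir angle 103.64636414977899
knob rel green (x,y): 46.757837932310096 103.2128015359943
```

View pics/top2_z.png

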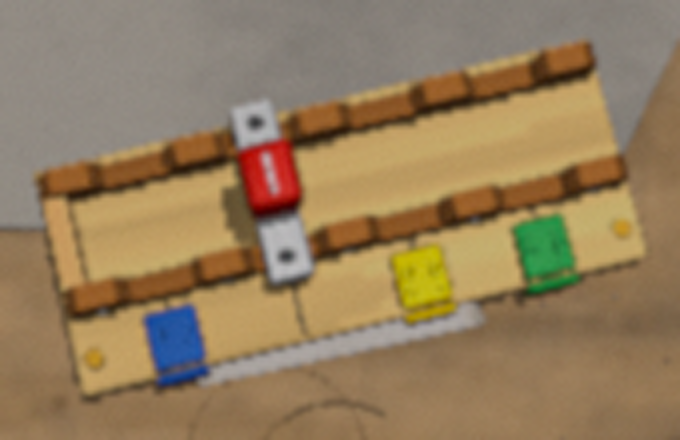

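The zoom shows the stop seated between the blue and yellow clips, with its key in line. Measured spacings (46 and 104 mm), heights (knob top 90, clip 30) and yaw (13.6°) all match the given geometry. I'll turn first (-0.593 rad), then travel 268 mm along tool -y and 295 mm along +z.

```bash
python3 -m handwheel '[[[0,0,0,-0.119],[0,0,0,-0.119],[0,0,0,-0.119],[0,0,0,-0.118],[0,0,0,-0.118],[0,-2.0,2.2,0],[0,-2.0,2.2,0],[0,-2.0,2.2,0]]]' 1
python3 -m handwheel '[[[0,-2.0,2.2,0],[0,-2.0,2.2,0],[0,-2.0,2.2,0],[0,-2.0,2.2,0],[0.5,-2.0,2.2,0],[0.5,-2.0,2.2,0],[0.5,-2.0,2.2,0],[0.5,-2.0,2.2,0]]]' 1
```

```text
time: 1.17
tool_pos: [262.1, 448.7, 226.8]
tcp_rot: [0.511, 1.57, 0.749]
contact_force: [0.6, -0.1, 0.0]
grip_width: 91.9
time: 1.83
tool_pos: [471.4, 333.8, 206.6]
tcp_rot: [0.574, 1.57, 0.81]
contact_force: [0.3, 0.6, -0.4]
grip_width: 91.7
```

```bash
python3 -m handwheel '[[[0.5,-2.3,2.6,0],[0.5,-2.4,2.7,0],[0,0,0,0]]]' 1
python3 - <<'E'
from meas import *
o=bot.get_obs();R=Rot.from_euler('xyz',o['tcp_rot']).as_matrix();print(o['time'],o['tool_pos'].round(1),R.round(3).tolist(),np.degrees(np.arctan2(R[1,1],R[0,1])))
p,d,m=snap('wrist','wr1');print(m['position'],m['rotation'])
for l in ['stop_knob','green_notch','gauge']:
    for q in bot.spot_point('wrist',l)[:1]: print(l,q)
blobs('wr1',(0,0,640,480))
E
```

```text
time: 2.08
tool_pos: [537.2, 297.6, 195.0]
tcp_rot: [-1.304, 1.569, -1.073]
contact_force: [-0.9, -0.9, -0.8]
grip_width: 92.0
2.0833 [537.2 297.6 195. ] [[0.001, -0.23, 0.973], [-0.002, 0.973, 0.23], [-1.0, -0.002, 0.001]] 103.26905197868552
[459.46290607 279.62473821 353.02634015] [2.84488743e+00 2.15332377e-03 1.80278838e+00]
stop_knob {'point': [331.0, 234.1], 'conf': 0.75}
gauge {'point': [302.4, 208.8], 'conf': 0.77}
red [ 314  212   32   42 1126] mean top [531.8 301.2  89.5] mid [532.  301.5] rect [24.  20.6] 13.9 ztop 90.5
green [185 147  28  28 720] mean top [511.8 190.5  28.1] mid [512.  190.2] rect [21.3 20.3] 14.3 ztop 29.2
blue [   0    0   82  109 7036] mean top [471.6  66.8  29.7] mid [460.6  56.4] rect [41.9 79.1] 85.7 ztop 29.4
yellow [253 149  24  26 299] mean top [505.3 243.1  28.2] mid [500.7 241.4] rect [19.6 19. ] 13.2 ztop 29.3
```

View pics/wr1.png

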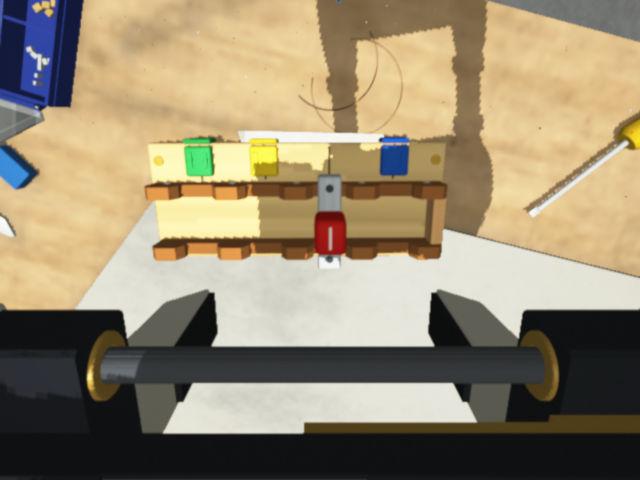

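The wrist view shows the knob at (330,233) and the open jaws lined up with the rails. It puts the knob at (532, 301.4), which agrees with the other cameras. Correction is +4.7 mm in y and -3.9 mm in z, then descend 137 mm to TCP z≈58.

```bash
python3 -m handwheel '[[[2.0,0.25,-0.2,-0.007],[2.5,0.22,-0.19,0],[2.5,0,0,0],[2.5,0,0,0],[2.0,0,0,0],[1.2,0,0,0],[0,0,0,0]]]' 1
```

```text
time: 2.87
tool_pos: [524.9, 305.5, 67.4]
tcp_rot: [-3.035, 1.566, -2.79]
contact_force: [-0.3, 0.0, 0.2]
grip_width: 91.9
```

```bash
python3 -m handwheel '[[[0,0,0,0],[0,0,0,0]]]' 1; python3 -m handwheel '[[[0,0,0,0]]]' 1
```

```text
time: 3.03
tool_pos: [527.9, 306.0, 71.2]
tcp_rot: [0.218, 1.569, 0.463]
contact_force: [0.4, 0.2, 1.1]
grip_width: 91.9
time: 3.12
tool_pos: [528.3, 305.8, 71.4]
tcp_rot: [0.196, 1.568, 0.44]
contact_force: [-0.2, 0.0, 0.6]
grip_width: 91.9
```

```bash
python3 -m handwheel '[[[0,-0.27,0.15,0],[0,-0.26,0.14,0],[0.7,0,0,0],[0.7,0,0,0],[0,0,0,0],[0,0,0,0],[0,0,0,0]]]' 1
python3 - <<'E'
from meas import *
o=bot.get_obs();R=Rot.from_euler('xyz',o['tcp_rot']).as_matrix();print(o['time'],o['tool_pos'].round(1),R.round(3).tolist(),np.degrees(np.arctan2(R[1,1],R[0,1])))
snap('wrist','wr2');blobs('wr2',(0,0,640,480))
E
```

```text
time: 3.7
tool_pos: [531.7, 300.6, 55.5]
tcp_rot: [3.093, 1.57, -2.947]
contact_force: [0.1, -0.3, -0.4]
grip_width: 91.8
3.7 [531.7 300.6  55.5] [[-0.0, -0.241, 0.971], [-0.0, 0.971, 0.241], [-1.0, 0.0, -0.0]] 103.93154409175277
red [ 293  297   62   50 2758] mean top [522.5 298.8  91. ] mid [514.3 296.7] rect [28.1 21.6] 14.0 ztop 89.9
green [  76  173   54   50 2300] mean top [512.  190.5  28.1] mid [512.6 190.3] rect [23.2 21.8] 13.9 ztop 29.2
blue [ 410  175   50   50 2231] mean top [475.9 340.4  28.1] mid [476.2 340.7] rect [23.3 21.5] 14.3 ztop 29.2
yellow [ 189  174   48   49 1058] mean top [502.6 241.   28. ] mid [500.1 240.4] rect [22.8 21. ] 13.1 ztop 28.9
```

View pics/wr2.png

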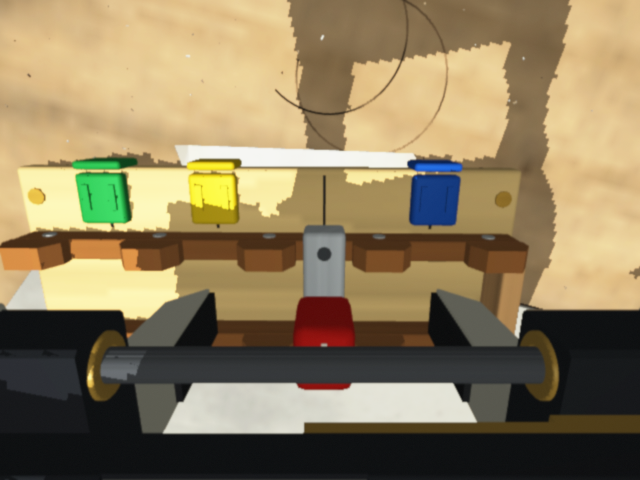

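The knob at (323,343) sits midway between the jaws, clear of the rails. Closing.

```bash
python3 -m handwheel '[[[0,0,0,0.006],[0,0,0,0],[0,0,0,0],[0,0,0,0],[0,0,0,0],[0,0,0,0],[0,0,0,0],[0,0,0,0]]]' 0;python3 -m handwheel '[[[0,0,0,0],[0,0,0,0],[0,0,0,0],[0,0,0,0]]]' 0
```

```text
time: 4.42
tool_pos: [531.8, 300.6, 55.7]
tcp_rot: [1.137, 1.571, 1.374]
contact_force: [0.0, -0.4, -0.4]
grip_width: 43.0
time: 4.75
tool_pos: [531.9, 300.6, 55.8]
tcp_rot: [0.704, 1.571, 0.941]
contact_force: [0.4, 0.5, 0.6]
grip_width: 21.8
```

Gripped at 21.8 mm, which matches the 22 mm knob. Lifting 26 mm.

```bash
python3 -m handwheel '[[[-0.6,0,0,0],[-0.8,0,0,0],[-0.7,0,0,0],[-0.5,0,0,0],[0,0,0,0],[0,0,0,0],[0,0,0,0]]]' 0
python3 - <<'E'
from meas import *
o=bot.get_obs();R=Rot.from_euler('xyz',o['tcp_rot']).as_matrix();print(o['time'],o['tool_pos'].round(1),o['contact_force'].round(1),np.degrees(np.arctan2(R[1,1],R[0,1])),R.round(4).tolist())
snap('scene','sc3')
snap('wrist','wr3')
im=cv2.imread('pics/sc3.png')[190:360,200:420];cv2.imwrite('pics/sc3z.png',cv2.resize(im,None,fx=3.5,fy=3.5))
E
```

```text
time: 5.33
tool_pos: [531.7, 300.5, 81.6]
tcp_rot: [3.084, 1.571, -2.962]
contact_force: [0.2, 0.8, -0.5]
grip_width: 21.9
5.3333 [531.7 300.5  81.6] [ 0.2  0.8 -0.5] 103.59122568680223 [[-0.0002, -0.235, 0.972], [-0.0, 0.972, 0.235], [-1.0, 0.0, -0.0002]]
```

View pics/sc3z.png

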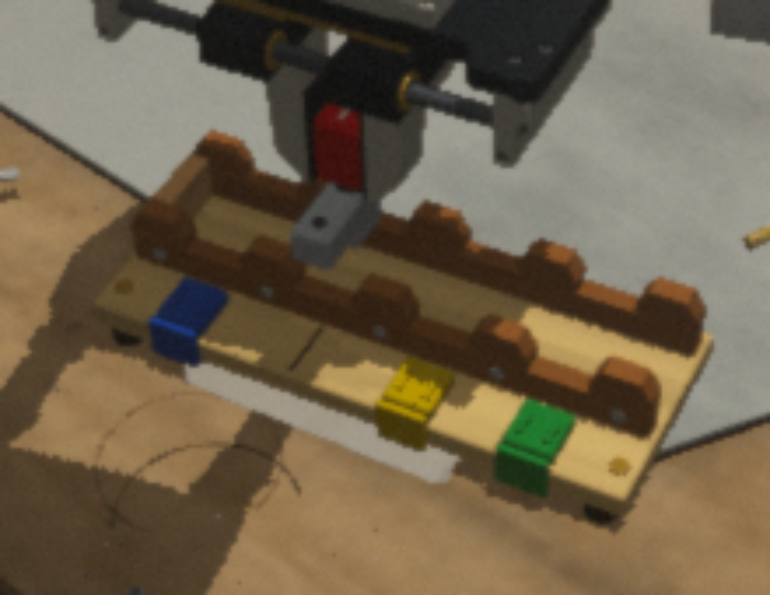

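View pics/wr3.png

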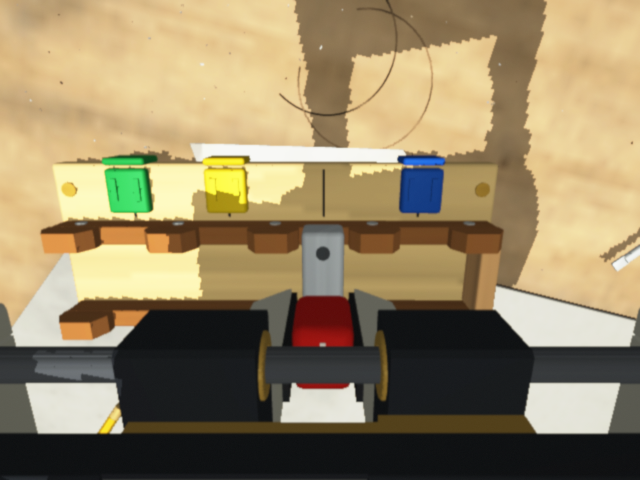

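The stop is held upright with the key clear of the rails. The green notch computed from its clip is about (556.7, 201.2), so I shift -103 mm in y, leaving x as it is.

```bash
python3 -m handwheel '[[[0,-1.0,0,0],[0,-1.8,0,0],[0,-2.2,0,0],[0,-2.2,0,0],[0,-1.9,0,0],[0,-1.2,0,0],[0,0,0,0],[0,0,0,0]]]' 0
python3 -m handwheel '[[[0,0,0,0],[0,0,0,0],[0,0,0,0]]]' 0
python3 - <<'E'
from meas import *
o=bot.get_obs();R=Rot.from_euler('xyz',o['tcp_rot']).as_matrix();print(o['time'],o['tool_pos'].round(1),o['contact_force'].round(1),np.degrees(np.arctan2(R[1,1],R[0,1])))
snap('scene','sc4')
snap('wrist','wr4');b=blobs('wr4',(0,0,640,480));t=o['tool_pos']
for c in ['green','yellow']:
  if c in b: e=(b[c]-t)[:2]; print(c,'rel tool y,z',e@R[:2,1],e@R[:2,2])
E
```

```text
time: 6.1
tool_pos: [556.1, 200.0, 81.7]
tcp_rot: [1.872, 1.57, 2.107]
contact_force: [-0.5, -0.1, -1.6]
grip_width: 22.1
time: 6.35
tool_pos: [555.8, 201.4, 81.7]
tcp_rot: [1.365, 1.571, 1.603]
contact_force: [0.0, 0.7, -1.0]
grip_width: 21.7
6.35 [555.8 201.4  81.7] [ 0.   0.7 -1. ] 103.66360077255763
red [ 292  297   62   50 2801] mean top [546.7 199.2 116.9] mid [538.2 197.4] rect [28.5 21.5] 12.5 ztop 115.9
green [ 300  168   40   44 1633] mean top [512.6 189.6  28.1] mid [512.7 189.5] rect [23.1 20.5] 13.9 ztop 29.3
blue [    0     0   142   110 11484] mean top [485.2  61.   30.2] mid [473.7  51.9] rect [48.6 52.8] 86.3 ztop 30.1
yellow [ 398  169   41   43 1658] mean top [500.4 239.7  28.1] mid [500.6 239.9] rect [22.8 20.7] 13.4 ztop 29.2
green rel tool y,z -1.2658096537760095 -44.737660228112524
yellow rel tool y,z 50.262221345902425 -44.804709298899624
```

View pics/wr4.png

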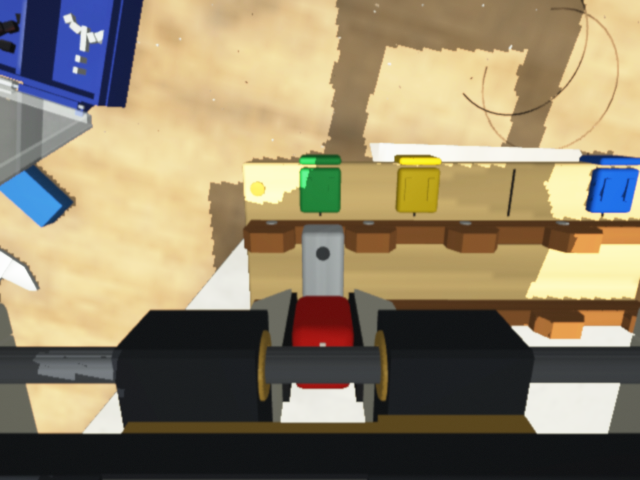

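The wrist view shows the key at column 323 and the green clip's tick at about 320, so about 1.3 mm remains along -y. I'll correct that and lower gently.

```bash
python3 -m handwheel '[[[0,-0.13,0,0],[0.5,0,0,0],[0.6,0,0,0],[0.5,0,0,0],[0.4,0,0,0],[0.3,0,0,0],[0,0,0,0],[0,0,0,0]]]' 0
python3 -m handwheel '[[[0.15,0,0,0],[0.1,0,0,0],[0,0,0,0],[0,0,0,0]]]' 0
python3 - <<'E'
from meas import *
o=bot.get_obs();print(o['time'],o['tool_pos'].round(1),o['contact_force'].round(1),o['moment'].round(2))
snap('wrist','wr5');snap('scene','sc5')
im=cv2.imread('pics/sc5.png')[190:360,200:420];cv2.imwrite('pics/sc5z.png',cv2.resize(im,None,fx=3.5,fy=3.5))
E
```

```text
time: 7.12
tool_pos: [556.3, 199.2, 58.4]
tcp_rot: [2.949, 1.57, -3.097]
contact_force: [1.0, -1.3, -2.1]
grip_width: 21.4
time: 7.45
tool_pos: [556.4, 199.3, 56.3]
tcp_rot: [0.54, 1.571, 0.777]
contact_force: [0.7, -0.1, -1.5]
grip_width: 22.1
7.45 [556.4 199.3  56.3] [ 0.7 -0.1 -1.5] [-0.02  0.04  0.01]
```

View pics/wr5.png

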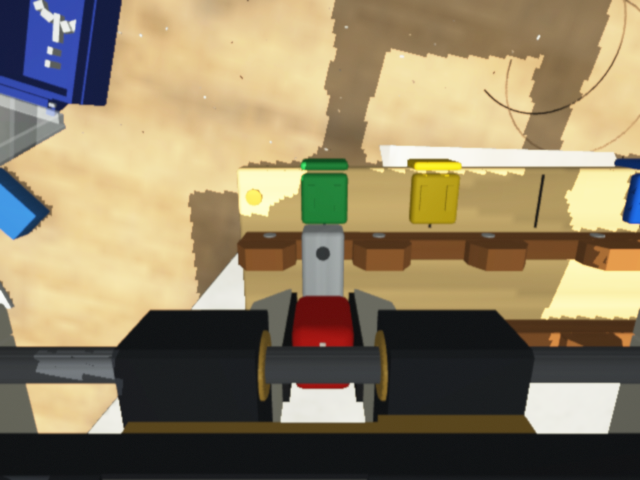

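View pics/sc5z.png

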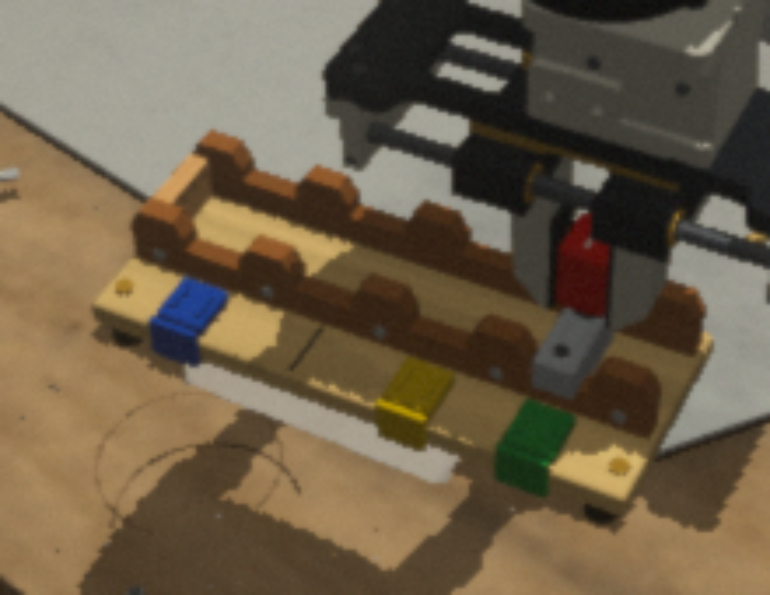

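The key sits between the notch flanks beside green, with gaps on both sides, about 0.5 mm above the gripped-seated height. Lowering the last 0.6 mm, then releasing.

```bash
python3 -m handwheel '[[[0.06,0,0,0],[0,0,0,0],[0,0,0,0]]]' 0
python3 -m handwheel '[[[0,0,0,0],[0,0,0,0],[0,0,0,0],[0,0,0,0],[0,0,0,0],[0,0,0,0]]]' 0.6
```

```text
time: 7.8
tool_pos: [556.5, 199.3, 55.7]
tcp_rot: [0.173, 1.57, 0.411]
contact_force: [0.4, -0.0, 0.2]
grip_width: 21.8
time: 8.3
tool_pos: [556.4, 199.2, 55.7]
tcp_rot: [0.231, 1.571, 0.468]
contact_force: [0.4, 0.3, 1.0]
grip_width: 54.4
```

Retract straight up, then sideways, to see the result from all cameras.

```bash
python3 -m handwheel '[[[-1.0,0,0,0],[-2.0,0,0,0],[-3.0,0,0,0],[-3.0,0,0,0],[-3.0,0,0,0],[-2.0,0,0,0],[0,0,0,0],[0,0,0,0]]]' 0.6
python3 - <<'E'
from meas import *
o=bot.get_obs();print(o['time'],o['tool_pos'].round(1),o['contact_force'].round(1))
for c,b in [('wrist',(100,100,500,330)),('scene',(215,215,415,350)),('top',(240,215,410,325))]:
    snap(c,c+'6');print(c);r=blobs(c+'6',b)
    if 'red' in r and 'green' in r:
        e=(r['red']-r['green']);a=np.radians(13.6);print('knob rel green x,y,z',e[0]*np.cos(a)+e[1]*np.sin(a),-e[0]*np.sin(a)+e[1]*np.cos(a),e[2])
im=cv2.imread('pics/scene6.png')[190:360,200:420];cv2.imwrite('pics/sc6z.png',cv2.resize(im,None,fx=3.5,fy=3.5))
E
```

```text
time: 8.97
tool_pos: [556.9, 199.4, 197.5]
tcp_rot: [-0.004, 1.567, 0.233]
contact_force: [0.2, 1.0, -0.5]
grip_width: 54.8
8.9667 [556.9 199.4 197.5] [ 0.2  1.  -0.5]
wrist
red [ 307  217   32   42 1119] mean top [556.6 199.5  89.6] mid [557.  199.9] rect [24.4 20.9] 13.6 ztop 90.5
green [311 151  25  28 563] mean top [513.3 189.9  28.2] mid [512.5 189.2] rect [21.3 19.4] 13.5 ztop 29.3
blue [120 161  32  29 524] mean top [561.   36.8  11.9] mid [561.1  36.5] rect [17.4 19.5] 55.1 ztop 12.9
yellow [375 151  27  28 720] mean top [500.3 239.5  28.2] mid [500.5 239.6] rect [21.6 20.8] 13.3 ztop 29.3
knob rel green x,y,z 44.346251079594026 -0.9179543657877645 61.39656647326871
scene
red [359 252  20  15 157] mean top [555.8 199.9  90.8] mid [556.3 200.1] rect [23.  18.9] 11.5 ztop 91.9
green [342 305  21  20 223] mean top [508.1 189.3  29.3] mid [508.8 189.6] rect [28.5 20.6] 11.3 ztop 30.6
blue [244 270  20  17 197] mean top [473.3 341.1  29.6] mid [473.2 341.5] rect [29.  20.1] 14.3 ztop 31.0
knob rel green x,y,z 48.88422069686353 -1.0022569097222167 61.491888068887974
top
red [367 243  14  10  55] mean top [550.8 194.4 104. ] mid [538.5 201.6] rect [ 8.4 45.7] 59.6 ztop 91.2
green [369 270  14  14 139] mean top [514.7 189.2  29. ] mid [514.4 189.4] rect [20.8 18.2] 15.0 ztop 30.2
blue [277 292  13  15 147] mean top [478.3 340.1  28.6] mid [478.3 340.2] rect [20.6 18.1] 14.6 ztop 29.8
knob rel green x,y,z 36.291457799561094 -3.413077120524698 75.00466378822148
```

View pics/sc6z.png

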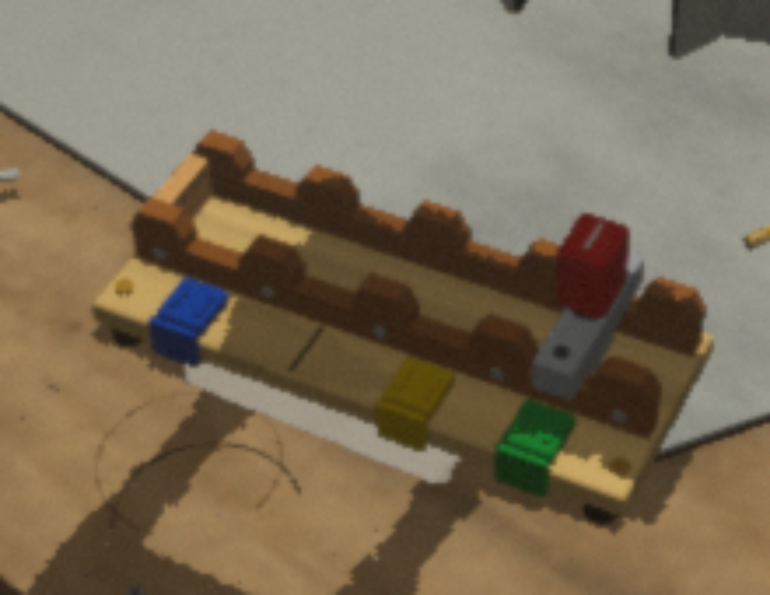

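View pics/wrist6.png

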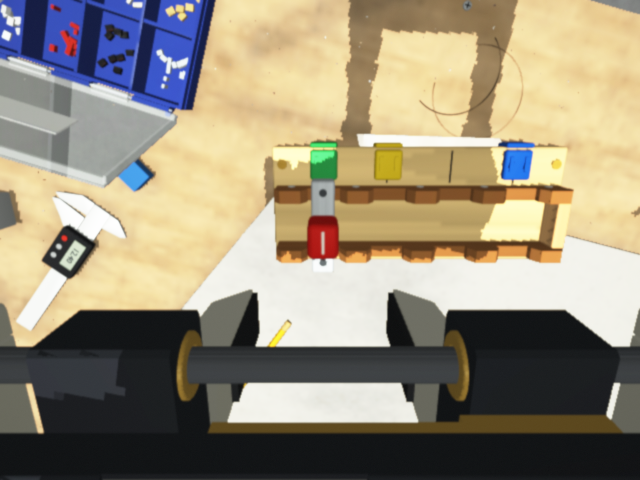

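Both views show the stop seated upright and square in the pair beside the green clip. The knob top is at z = 89.6 in the wrist view, the same as when it started seated, and the offset along y is about 1 mm, inside the 4 mm play. The gripper is well clear, so I'm handing in.

```bash
python3 -c "
from plant import bot
print(bot.close_job())"
```

```text
the job is handed in; nothing more can be done
None
```

The slide stop is now in the notch pair beside the green clip, and I handed the job in at about 9.1 s of the 32 s allowed. I took it by the red knob, lifted it 26 mm clear of its notches, carried it upright about 104 mm along the gauge, lowered it and let go.

- **Seating:** In the last wrist and scene views the stop stood upright and square. Its knob top was at the seated height (89.6 mm by the wrist camera, the same as before the move). It sat about 1 mm off the notch centre along the rails, within the 4 mm play.
- **Gripper and forces:** The gripper was open and about 100 mm above the stop. The contact force readings never went above about 2 N.
- **Disagreements:** The wrist and scene cameras put the knob 44 mm and 49 mm from the clip across the rails, where 46 mm is expected; some of that gap is camera calibration. The last top view was no use for the knob because the arm partly hid it.
- **Overshoot:** I read the tool position once while it was still overshooting, so my first descent was about 6 mm off sideways. I corrected that before closing on the knob.

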